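# Turn the mask plaque face up

### The arm

A 7-joint arm with a two-finger parallel gripper is mounted at the origin on the work surface. World frame = base frame: x ahead of the robot, y to its left, z up, the work surface at z = 0. Lengths are in m, angles in rad, forces in N, time in s.
With the tool pointing down it reaches from about 0.4 to 0.9 m from the base axis. Payload 5.6 kg.
Tool frame: the origin (TCP) lies at the very end of the fingers, on their centre line; the grasp point (between the pads) lies 19 mm behind it (manip.grip_point_offset is the distance from the TCP to the grasp point, in m); z points along the fingers, y is the line along which they close (so a half turn about z gives the same grasp; the last joint's range is limited). The gripper opens to 92 mm and grips with 3 to 60 N. Pads are 20 mm wide; open, the fingers measure 128 mm over their backs; the gripper's body (75 mm by 189 mm) begins 69 mm behind the grasp point.
Start: joints at [1.109, 0.468, -0.012, 1.603, 0.006, 1.071, -0.056], TCP at [0.264, -0.594, 0.194] pointing down, gripper open.
Joint ranges: [-2.53, 2.53], [-0.31, 2.02], [-1.57, 1.55], [0.28, 2.44], [-1.29, 4.43], [0.15, 1.84], [-2.92, 2.92]. Speed limits (rad/s): [2.57, 2.57, 3.14, 3.14, 3.14, 3.14, 3.14].

### API

Orientations are given as a unit quaternion [x, y, z, w].
In Python, from plant import manip, snapshot gives the robot as it stands.
- The arm moves only by the shell command python3 -m pendant 'ROWS' [FORCE]. ROWS is a JSON object of lists of equal length, an entry for each row: "twist": the turn, a rotation vector about the tool's x, y, z in rad, a list of three; "dp": the shift along the tool's x, y, z in m, a list of three; "jaw": the closure, from 0 (fully open) to 1 (shut). A call has 1 to 12 rows; each row shifts and turns the commanded pose from where the row before left it, along the tool's axes as they then stand; what a row does not reach is not made up. A row lasts 1/12 s, in which the tool goes at most 41.7 mm and 7.16 degrees, less where a joint would pass 70% of its speed; a pose out of reach is approached as far as the arm can. A call is refused whole if a number of a shift passes 0.0417 or a number of a turn 0.125, either way. A call with a gripper value outside its range is refused whole. The fingers move at their own pace and stop on an object; FORCE is the grip in N (left out, the last holds). Time passes only in rows, so rows that do not move let the fingers close. It gives the time, the measured TCP pose, the force, the opening and the grip force at its end, in the units of the state.
- manip.read_state(): the state, without advancing time (a new reading comes with each control period).
- snapshot(name): name is "side" or "top"; returns a dict with "img" (420x560x3 uint8, blue, green, red), "fx", "fy", "cx", "cy" (pixels), "dist_coeffs" ([k1, k2, p1, p2, k3] as OpenCV has them; the pictures are not rectified), "R" (3x3) and "t" (3): a world point X has camera coordinates R X + t. Camera axes: x right, y down, z forward; pixel columns grow to the right and rows downward; lengths in m; the calibration is good to about 2 mm. A picture is of the moment at which its call begins. There is no depth.
- manip.sign_off(): hands the job in; it is judged then, once.
The state is a dict: "t": time; "joint_pos": joint angles; "qd": joint speeds; "effort": joint torques, N m; "tool_pos": TCP position; "orientation": TCP orientation; "contact_force": force on the tool from outside, world axes, zero at the start; "ft_torque": the same for the moment, N m; "grip_width": finger opening in m; "finger_force": force on a finger pad.
Only numpy, scipy, OpenCV 4.12 (cv2) and the standard library are available. Lean on these libraries where they do the work, as an engineer would, in place of code of your own. Each camera call takes 0.05 s, during which the arm holds its last target. There are 200 camera calls.

### The job

Turn the eight-sided plaque over so that its mask face looks up, and leave it lying flat on the stand's raised felt pad beyond it. Leave the square plaque, the little jar and the modelling spatula on the stand where they are.

Things in the scene. Friction and masses are not known exactly. Their poses are not given: they have to be found in the camera images.
- stand: Fixed timber block, 50 mm high, x -80 to +175 mm, y -190 to +190 mm. Origin on the table below the step line; x points across the step, away from the robot, y along it, z up. A 10 mm felt-covered panel (firm) lies on it from x = 0 on: its near edge is a 10 mm high step along y, against which a plaque can pivot. In front of the block the table is free. Yaw within 0.3 rad.
- pad (a point): Middle of the raised felt pad's top face, 60 mm above the table: x = +87.5 mm, y = 0 of the stand. The pad is 175 mm (x) by 380 mm (y).
- octagon: The loose eight-sided plywood plaque, about 110 g: 110 mm across the flats, 12 mm thick, corners cut by 26 mm (straight sides 58 mm, square to its x and y). Origin at its centre, half-way through. Its z axis points out of the plain back: up at the start, down when turned. The face, down at the start, has a rim 8 mm wide and 6 mm high round a lower grey and black mask relief.
- near_side (a point): Lower edge, at the middle, of the eight-sided plaque's side nearest the robot at the start (it moves with the plaque). There the plaque juts out 33 to 41 mm over the front of the block, 50 mm above the table. The plaque lies on the block's low part, square to the stand within 0.04 rad, far side 3 to 10 mm short of the step, about 95 mm left or right of the stand's middle.
- square: A square plywood plaque, 110 x 110 x 12 mm, otherwise like the eight-sided one, lying face down the same way in the other place on the stand. To be left alone. Origin at its centre.
- jar: Small closed paint jar, 36 mm diameter, 45 mm high, standing loose on the pad about 80 mm beyond the step, in the middle of the stand's length. Origin at the centre of its underside. To be left alone.
- modeller: Flat wooden modelling spatula, 160 mm long, up to 24 mm wide, 6 mm thick, lying loose along the far edge of the pad about 152 mm beyond the step. Origin under its middle. To be left alone.
Not all that is in view belongs to the job. What is shaped like the octagon but green, orange or purple is not meant.

How it is judged:
By the outcome, as a careful person would: the job done as asked, in the order asked, and still so for the second after the job is handed in, with the robot touching nothing.
It also fails if it takes over 38 s, if anything falls off the work surface, if the arm or the gripper's body presses on something with over 40 N, if the wrist force passes 120 N, or if a joint passes its speed limit or range.

## Working session

There is one attempt and no reset: what is moved stays moved. The work goes in short steps, Python scripts to look and compute and a shell command to move; the robot and the scene stay as the last step left them, time stands still between calls to the robot, and variables do not carry over. Pictures are saved under pics/ and viewed, at most 10 in all, crops included, and the job is handed in when it is done.

```bash
mkdir -p pics; ls
python3 - <<'E'
from plant import manip, snapshot
import cv2
for n in("side","top"):
    s=snapshot(n); cv2.imwrite(f"pics/{n}0.png",s["img"]); print(n,s["fx"],s["fy"],s["cx"],s["cy"],s["dist_coeffs"],s["R"],s["t"])
print(manip.read_state())
E
```

```text
pics
side 529.5187222270146 529.5187222270146 276.19865342088207 212.80179413310321 [-0.17603955  0.          0.          0.          0.        ] [[-0.71517281 -0.69874356  0.01689073]
 [-0.44855362  0.44029907 -0.77777656]
 [ 0.53602939 -0.56382105 -0.62831387]] [0.45667249 0.26096228 0.74994618]
top 418.87350043640487 418.87350043640487 279.71429929427217 209.88339485035374 [0.03343786 0.         0.         0.         0.        ] [[-0.02083421 -0.99974566 -0.00863478]
 [-0.99649621  0.02146467 -0.08083669]
 [ 0.08100147  0.00692035 -0.99668996]] [0.0965875  0.57298748 0.67264802]
{'t': 0.1, 'joint_pos': array([ 1.1089685 ,  0.46830433, -0.01162715,  1.60347703,  0.00599842,
        1.07139532, -0.05628192]), 'qd': array([-0.00167522,  0.00013633,  0.00049972, -0.0018496 , -0.00190529,
        0.00279817, -0.00100726]), 'effort': array([ 7.48432303e-04, -5.21653390e+01, -1.25411616e-02, -2.44370377e+01,
       -5.67828747e-02,  1.39986392e-02,  7.33466800e-05]), 'tool_pos': array([ 0.26408461, -0.59335524,  0.19294832]), 'orientation': array([ 9.78155300e-01,  2.07874024e-01, -2.09793336e-04, -7.45710897e-04]), 'contact_force': array([0.60285223, 0.1391908 , 0.84400109]), 'ft_torque': array([ 0.02489217, -0.00128741, -0.01014868]), 'finger_force': 0.0, 'grip_width': 0.09196249382560914}
```

View pics/top0.png

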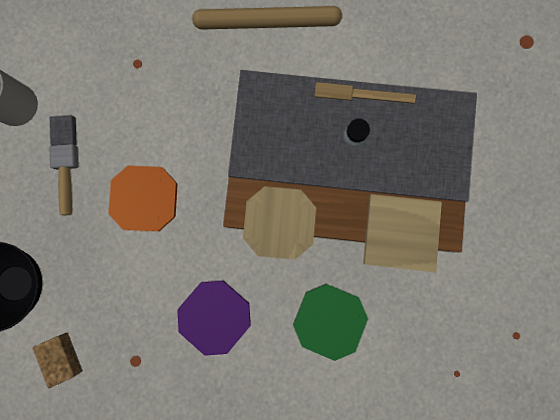

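View pics/side0.png

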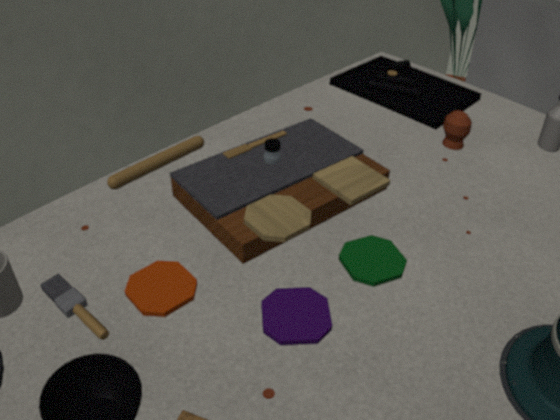

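The top picture shows the wooden octagon at (280,222), the square at (402,233), the jar at (357,130) and the spatula at (365,93). There are also octagons in orange (143,198), purple (214,318) and green (330,322). Only the wooden one at (280,222) lies on the block jutting over its front, so it is the one meant.

```bash
cat > h.py <<'E'
import numpy as np, cv2
from plant import manip, snapshot
from scipy.spatial.transform import Rotation as Rn
def K(s): return np.array([[s["fx"],0,s["cx"]],[0,s["fy"],s["cy"]],[0,0,1.]])
def back(s,px,z):
    u=cv2.undistortPoints(np.array(px,float).reshape(-1,1,2),K(s),np.array(s["dist_coeffs"]))[:,0]
    d=np.c_[u,np.ones(len(u))]@s["R"]; c=-s["R"].T@s["t"]
    return c+d*((z-c[2])/d[:,2])[:,None]
def proj(s,X): return cv2.projectPoints(np.array(X,float).reshape(-1,1,3),cv2.Rodrigues(s["R"])[0],np.array(s["t"]),K(s),np.array(s["dist_coeffs"]))[0][:,0]
E
python3 - <<'E'
from h import *
s=snapshot("top"); im=s["img"]
P=back(s,[(241,70),(476.5,93),(468,201),(229,177)],.06)
print(P.round(4)); print([np.linalg.norm(P[i]-P[i-1]).round(4) for i in range(4)])
d=(P[0]-P[1])+(P[3]-P[2]); yaw=np.arctan2(-d[0],d[1]); print("yaw",yaw)
c=P.mean(0); ex=np.array([np.cos(yaw),np.sin(yaw),0]); ey=np.array([-ex[1],ex[0],0]); o=c-.0875*ex; print("stand",o)
hsv=cv2.cvtColor(im,cv2.COLOR_BGR2HSV)
print(hsv[222,270],hsv[205,238],hsv[240,232],hsv[222,300])
m=cv2.inRange(hsv,(10,50,115),(30,140,255)); m=cv2.morphologyEx(m,cv2.MORPH_OPEN,np.ones((3,3)))
m=cv2.morphologyEx(m,cv2.MORPH_CLOSE,np.ones((7,7)))
n,l,st,ce=cv2.connectedComponentsWithStats(m)
for i in range(1,n):
    if st[i,4]>1000:
        print(st[i],ce[i]); k=cv2.findContours((l==i).astype('u1'),0,2)[0][0]
        W=back(s,k[:,0],.062); q=(W-o)[:,:2]; print("stand coords x",(q@ex[:2]).min(),(q@ex[:2]).max(),"y",(q@ey[:2]).min(),(q@ey[:2]).max())
cr=cv2.resize(im[160:290,210:480],None,fx=2.9,fy=2.9,interpolation=cv2.INTER_CUBIC); cv2.imwrite("pics/crop.png",cr)
E
```

```text
[[ 0.7997  0.1419  0.06  ]
 [ 0.7515 -0.2323  0.06  ]
 [ 0.5795 -0.21    0.06  ]
 [ 0.626   0.1635  0.06  ]]
[np.float64(0.1751), np.float64(0.3773), np.float64(0.1734), np.float64(0.3764)]
yaw -0.1259082820587623
stand [ 0.60237605 -0.02325138  0.06      ]
[ 21  86 127] [ 14 148 102] [ 23  14 142] [ 21  88 136]
[ 193    8  144   13 1297] [264.50424056  13.68157286]
stand coords x 0.24870081587252293 0.29147928497422243 y 0.04601169607389692 0.27590706616155575
[ 243  187   73   72 4370] [279.1173913  222.41212815]
stand coords x -0.11798946824618955 -0.0076736509505152175 y 0.04673988433046498 0.15678594897656167
[ 365  194   77   78 5074] [402.97970043 232.69984233]
stand coords x -0.11444354685801562 -0.0035507132761501375 y -0.14654785590004973 -0.03606069458700939
```

View pics/crop.png

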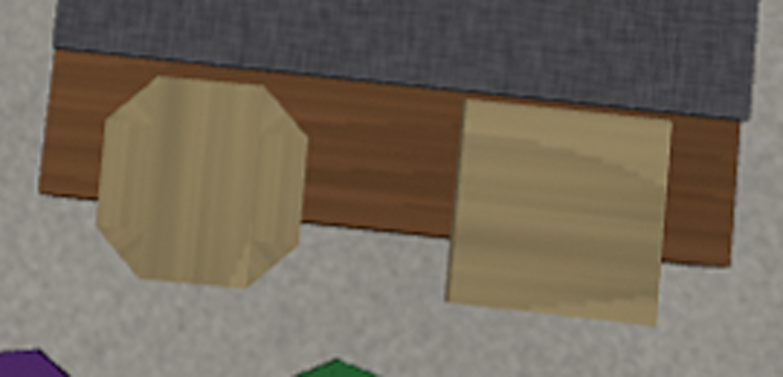

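The crop confirms it: the wooden octagon is at crop (200,180), with cut corners and its near side jutting out, and the square is on its right. The octagon spans stand x −118 to −8 and y 47 to 157, which matches the sizes given. First I turn the tool square to the stand, then travel over.

```bash
python3 -m pendant '{"twist":[[0,0,-0.114],[0,0,-0.114],[0,0,-0.114],[0,0,-0.114],[0,0,-0.114],[0,0,-0.114],[0,0,-0.114],[0,0,-0.114],[0,0,-0.114]],"dp":[[0,0,0],[0,0,0],[0,0,0],[0,0,0],[0,0,0],[0,0,0],[0,0,0],[0,0,0],[0,0,0]],"jaw":[0,0,0,0,0,0,0,0,0]}'
python3 -m pendant '{"twist":[[0,0,0],[0,0,0],[0,0,0],[0,0,0],[0,0,0],[0,0,0],[0,0,0],[0,0,0],[0,0,0]],"dp":[[0.04,0.008,0],[0.04,0.008,0],[0.04,0.008,0],[0.04,0.008,0],[0.04,0.008,0],[0.04,0.008,0],[0.04,0.008,0],[0.04,0.008,0],[0.04,0.008,0]],"jaw":[0,0,0,0,0,0,0,0,0]}'
python3 -m pendant '{"twist":[[0,0,0],[0,0,0],[0,0,0],[0,0,0],[0,0,0],[0,0,0],[0,0,0],[0,0,0],[0,0,0]],"dp":[[0.04,0.008,0],[0.04,0.008,0],[0.04,0.008,0],[0.04,0.008,0],[0.04,0.008,0],[0.04,0.008,0],[0.04,0.008,0],[0.04,0.008,0],[0.03,0.008,0]],"jaw":[0,0,0,0,0,0,0,0,0]}'
cat >> h.py <<'E'
O=np.array([.6024,-.0233,0]); YAW=-.126
B=np.array([[np.cos(YAW),-np.sin(YAW),0],[np.sin(YAW),np.cos(YAW),0],[0,0,1]])
def st():
    r=manip.read_state(); Rm=Rn.from_quat(r["orientation"]).as_matrix()
    print("t",r["t"],"TCP stand mm",(B.T@(r["tool_pos"]-O)*1e3).round(1)); T=B.T@Rm
    print("tool axes in stand (cols x,y,z)\n",T.round(3)); print("pitch below horiz deg",np.degrees(np.arcsin(-T[2,2])).round(1),"j",r["joint_pos"].round(3),"F",(B.T@r["contact_force"]).round(2),"w",r["grip_width"].round(4),r["finger_force"])
    return B.T@(r["tool_pos"]-O),T
E
python3 -c "from h import *;st()"
```

```text
t: 0.9
tool_pos: [0.2641, -0.5937, 0.1934]
orientation: [0.748, 0.663, 0.0, -0.0]
contact_force: [0.2, 0.3, 0.5]
grip_width: 0.0918
finger_force: 0.0
t: 1.65
tool_pos: [0.381, -0.2439, 0.1938]
orientation: [0.75, 0.661, -0.0, 0.0]
contact_force: [2.2, -0.5, 0.0]
grip_width: 0.0918
finger_force: 0.0
t: 2.4
tool_pos: [0.4965, 0.096, 0.1939]
orientation: [0.749, 0.662, 0.0, -0.0]
contact_force: [-0.6, 0.2, 0.4]
grip_width: 0.092
finger_force: 0.0
t 2.4 TCP stand mm [-120.   105.   193.9]
tool axes in stand (cols x,y,z)
 [[-0.002  1.     0.   ]
 [ 1.     0.002  0.001]
 [ 0.001  0.    -1.   ]]Traceback (most recent call last):
  File "<string>", line 1, in <module>
    from h import *;st()
                    ~~^^
  File "h.py", line 15, in st
    print("tool axes in stand (cols x,y,z)\n",T.round(3)); print("pitch below horiz deg",np.degrees(np.arcsin(-T[2,2])).round(1),"j",r["joint_pos"].round(3),"F",(B.T@r["contact_force"]).round(2),"w",r["grip_width"].round(4),r["finger_force"])
                                                                                                                                                                                                       ^^^^^^^^^^^^^^^^^^^^^
AttributeError: 'float' object has no attribute 'round'
```

```bash
sed -i 's/r\["grip_width"\].round(4)/round(float(r["grip_width"]),4)/' h.py
python3 -m pendant '{"twist":[[-0.112,0,0],[-0.112,0,0],[-0.112,0,0],[-0.112,0,0],[-0.112,0,0],[-0.112,0,0],[-0.112,0,0],[0,0,0]],"dp":[[0,0,0],[0,0,0],[0,0,0],[0,0,0],[0,0,0],[0,0,0],[0,0,0],[0,0,0]],"jaw":[0,0,0,0,0,0,0,0]}' >/dev/null
python3 -c "from h import *;st()"
```

```text
t 3.0667 TCP stand mm [-119.3   93.2  191.6]
tool axes in stand (cols x,y,z)
 [[ 0.015  0.816  0.577]
 [ 1.     0.001 -0.027]
 [-0.023  0.577 -0.816]]
pitch below horiz deg 54.7 j [ 0.131  0.036 -0.613  2.372  1.058  0.437 -1.524] F [-1.15  0.68 -0.76] w 0.0918 0.0
```

```bash
python3 -m pendant '{"twist":[[0,0,0],[0,0,0],[0,0,0],[0,0,0],[0,0,0],[0,0,0]],"dp":[[0.002,-0.015,0.0215],[0.002,-0.015,0.0215],[0.002,-0.015,0.0215],[0.002,-0.015,0.0215],[0.001,-0.015,0.0215],[0,0,0]],"jaw":[0,0,0,0,0,0]}' >/dev/null
python3 -c "
from h import *;st()
s=snapshot('side');cv2.imwrite('pics/a.png',s['img'])"
```

```text
t 3.5667 TCP stand mm [-122.8   98.7   56.5]
tool axes in stand (cols x,y,z)
 [[ 0.019  0.832  0.554]
 [ 1.    -0.005 -0.027]
 [-0.02   0.554 -0.832]]
pitch below horiz deg 56.3 j [ 0.233  0.486 -0.809  2.437  1.842  0.69  -2.285] F [-2.09 -0.3  -1.96] w 0.092 0.0
```

View pics/a.png

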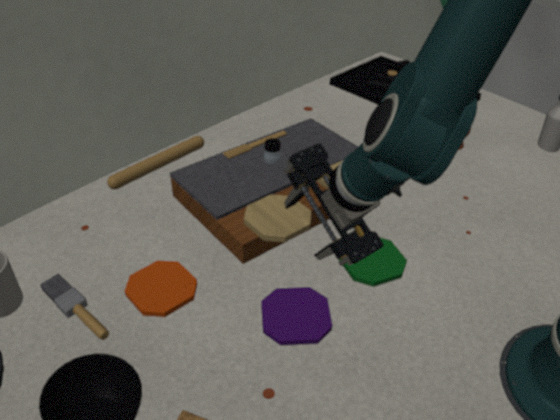

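The gripper (330,210) stands open in front of the octagon at (277,217), with the lower finger in front of its near side. I move forward, then push on slowly while lifting.

```bash
python3 -m pendant '{"twist":[[0,0,0],[0,0,0],[0,0,0],[0,0,0]],"dp":[[0,0.0145,0.0095],[0,0.0145,0.0095],[0,0.0145,0.0095],[0,0,0]],"jaw":[0,0,0,0]}' >/dev/null
python3 -c "from h import *;st()"
python3 -m pendant '{"twist":[[0,0,0],[0,0,0],[0,0,0],[0,0,0],[0,0,0]],"dp":[[0,0.0035,0.0023],[0,0.0035,0.0023],[0,0.0035,0.0023],[0,0.0035,0.0023],[0,0,0]],"jaw":[0,0,0,0,0]}' >/dev/null
python3 -c "
from h import *;st()
s=snapshot('side');cv2.imwrite('pics/b.png',cv2.resize(s['img'][120:300,160:420],None,fx=3,fy=3))"
```

```text
t 3.95 TCP stand mm [-58.4  96.1  76.1]
tool axes in stand (cols x,y,z)
 [[ 0.023  0.811  0.585]
 [ 0.999 -0.004 -0.034]
 [-0.025  0.586 -0.81 ]]
pitch below horiz deg 54.1 j [ 0.243  0.481 -0.741  2.334  1.823  0.639 -2.169] F [ 0.41 -0.71  0.69] w 0.0919 0.0
t 4.3667 TCP stand mm [-55.6  98.3  69.7]
tool axes in stand (cols x,y,z)
 [[ 0.012  0.822  0.57 ]
 [ 1.     0.004 -0.027]
 [-0.025  0.57  -0.821]]
pitch below horiz deg 55.2 j [ 0.248  0.497 -0.737  2.319  1.809  0.625 -2.135] F [-31.71  -4.67  29.76] w 0.0922 19.230499863624573
```

View pics/b.png

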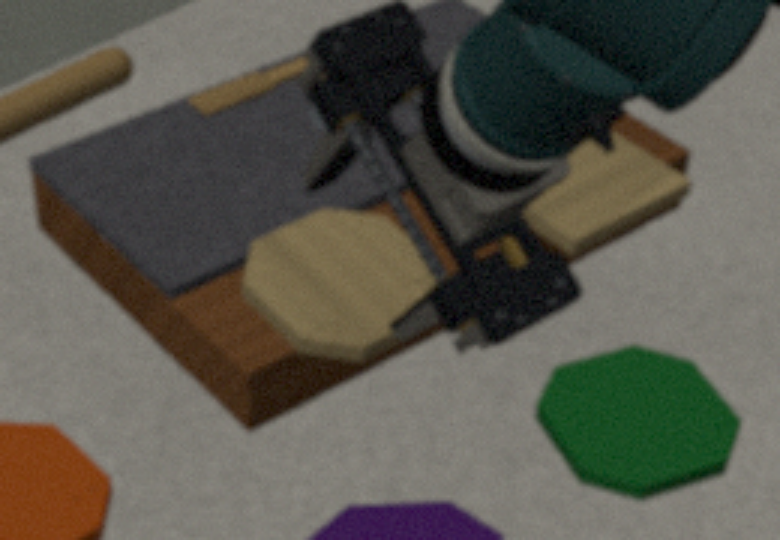

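The lower finger is touching the near edge, and the force is larger than I expected. I project the finger tip and the plaque outline into the picture to see what touches what.

Run:
```python
from h import *
p,T=st(); s=snapshot('side'); im=cv2.resize(s['img'][140:270,220:360],None,fx=5,fy=4.5,interpolation=cv2.INTER_CUBIC)
def w(q): return (B@(np.array(q).T)).T+O
def px(q): return (proj(s,w(np.atleast_2d(q)))-[220,140])*[5,4.5]
c=[-.0555,.102,.05]; o=[(55,29),(55,-29),(29,-55),(-29,-55),(-55,-29),(-55,29),(-29,55),(29,55)]
for dz,col in((0,(0,0,255)),(.012,(0,255,255))):
    cv2.polylines(im,[px([[c[0]+a/1e3,c[1]+b/1e3,.05+dz] for a,b in o]).astype(int)],True,col,1)
for sg in(-1,1):
    tip=p+sg*.046*T[:,1]
    for q,col in((tip,(255,0,0)),(tip-.04*T[:,2],(0,255,0)),(tip+sg*.018*T[:,1],(255,0,255))): cv2.circle(im,tuple(px(q)[0].astype(int)),4,col,-1)
cv2.imwrite('pics/c.png',im)
s=snapshot('top'); cv2.imwrite('pics/ct.png',cv2.resize(s['img'][130:290,210:410],None,fx=4,fy=3.7))
```

```text
t 4.4167 TCP stand mm [-55.6  98.3  69.8]
tool axes in stand (cols x,y,z)
 [[ 0.012  0.821  0.57 ]
 [ 1.     0.005 -0.027]
 [-0.025  0.57  -0.821]]
pitch below horiz deg 55.2 j [ 0.247  0.497 -0.737  2.319  1.81   0.625 -2.135] F [-32.54  -4.43  28.45] w 0.0919 18.939296007156372
```

View pics/c.png

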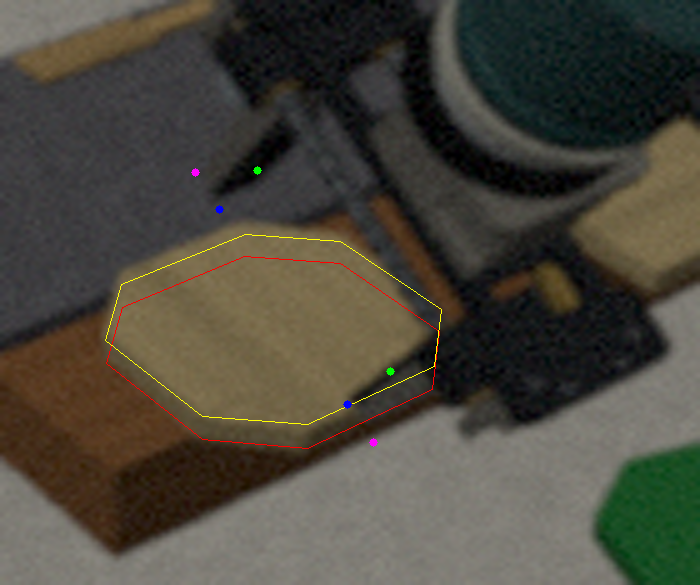

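View pics/ct.png

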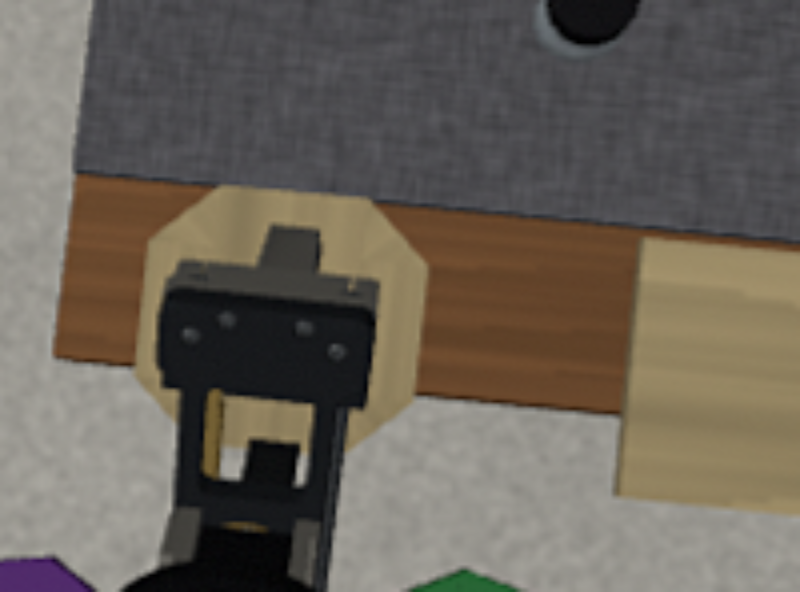

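The top view shows the plaque pushed up to the step, with the lower finger reaching in at its near edge (crop 270,440). I retreat along the finger a little and read the force.

```bash
for i in 1; do python3 -m pendant '{"twist":[[0,0,0],[0,0,0],[0,0,0]],"dp":[[0,0,-0.005],[0,0,-0.005],[0,0,0]],"jaw":[0,0,0]}' >/dev/null; python3 -c "from h import *;st()"; done
python3 -m pendant '{"twist":[[0,0,0],[0,0,0],[0,0,0]],"dp":[[0,0,-0.005],[0,0,-0.005],[0,0,0]],"jaw":[0,0,0]}' >/dev/null
python3 - <<'E'
from h import *
st(); s=snapshot('top'); q=[(210+x/4,130+y/3.7) for x,y in((270,440),(185,418),(345,452),(215,187),(372,198))]
for z in(.0435,.062): print(((back(s,q,z)-O)@B*1e3).round(1).tolist())
E
```

```text
t 4.7667 TCP stand mm [-53.1  98.1  81.3]
tool axes in stand (cols x,y,z)
 [[ 0.016  0.815  0.58 ]
 [ 1.     0.001 -0.029]
 [-0.024  0.58  -0.814]]
pitch below horiz deg 54.5 j [ 0.251  0.471 -0.742  2.317  1.785  0.618 -2.118] F [ 0.74  0.75 -0.4 ] w 0.092 0.0
t 5.0167 TCP stand mm [-58.9  98.3  88.5]
tool axes in stand (cols x,y,z)
 [[ 0.017  0.816  0.578]
 [ 1.    -0.001 -0.029]
 [-0.023  0.578 -0.815]]
pitch below horiz deg 54.6 j [ 0.255  0.446 -0.751  2.324  1.751  0.608 -2.098] F [ 0.21  0.61 -0.41] w 0.0919 0.0
[[-105.2, 100.0, 43.5], [-99.3, 134.9, 43.5], [-107.1, 69.6, 43.5], [2.4, 133.9, 43.5], [4.2, 70.0, 43.5]]
[[-104.9, 99.8, 62.0], [-99.2, 133.7, 62.0], [-106.8, 70.2, 62.0], [-0.3, 132.7, 62.0], [1.5, 70.6, 62.0]]
```

```bash
cat >> h.py <<'E'
OC=np.array([(55,29),(55,-29),(29,-55),(-29,-55),(-55,-29),(-55,29),(-29,55),(29,55)])/1e3
def fit(names=('side','top'),xs=(0,),yc=(.102,),tilts=range(-5,60,2)):
    # octagon hinged at bottom far edge (x0,z=.05), tilt deg; IoU with wood mask outside the gripper
    out=[]
    for n in names:
        s=snapshot(n); hsv=cv2.cvtColor(s['img'],cv2.COLOR_BGR2HSV)
        m=cv2.inRange(hsv,(14,50,75),(30,125,255)); 
        out.append((s,m))
    res=[]
    for x0 in xs:
      for y0 in yc:
        for t in tilts:
            a=np.radians(t); sc=[]
            for s,m in out:
                h=np.zeros_like(m)
                Pt=[[x0-(.055-p)*np.cos(a)+.012*np.sin(a),y0+q,.05+(.055-p)*np.sin(a)+.012*np.cos(a)] for p,q in OC]
                # shift so far bottom edge is the hinge
                Pt=np.array([[X-.055*0,Y,Z] for X,Y,Z in Pt])
                cv2.fillConvexPoly(h,proj(s,Pt@B.T+O).round().astype(int),255)
                roi=cv2.dilate(h,np.ones((41,41))); mm=m&roi
                sc.append((h&mm>0).sum()/((h|mm)>0).sum())
            res.append((round(float(np.mean(sc)),3),np.round(sc,3).tolist(),x0,y0,t))
    for r in sorted(res,key=lambda r:-r[0])[:4]: print(r)
E
python3 -c "
from h import *
fit(xs=(-.008,-.004,0,.004),yc=(.099,.102,.105))
fit(names=('side',),xs=(-.008,-.004,0,.004),yc=(.099,.102,.105))"
```

```text
(0.645, [0.847, 0.443], 0.004, 0.102, -5)
(0.643, [0.843, 0.444], 0.004, 0.102, -3)
(0.642, [0.842, 0.442], 0.004, 0.102, -1)
(0.635, [0.859, 0.412], 0.004, 0.105, -1)
(0.859, [0.859], 0.004, 0.105, -1)
(0.858, [0.858], 0.004, 0.105, -3)
(0.855, [0.855], 0.004, 0.105, -5)
(0.85, [0.85], 0.004, 0.102, -5)
```

Run:
```python
from h import *
p,T=st()
ims=[]
for n,(x0,y0,x1,y1) in(('side',(225,150,345,250)),('top',(230,170,350,270))):
    s=snapshot(n); im=cv2.resize(s['img'][y0:y1,x0:x1],None,fx=3.3*1,fy=3.3,interpolation=cv2.INTER_CUBIC)
    for sg in(-1,1):
        tip=p+sg*.046*T[:,1]
        for q,col in((tip,(255,0,0)),(tip-.04*T[:,2],(0,255,0)),(tip+sg*.018*T[:,1],(255,0,255))):
            u=(proj(s,B@q+O)[0]-[x0,y0])*3.3; cv2.circle(im,tuple(u.astype(int)),2,col,-1)
    ims.append(im)
cv2.imwrite('pics/d.png',np.hstack(ims))
```

```text
t 5.2167 TCP stand mm [-58.9  97.9  87.3]
tool axes in stand (cols x,y,z)
 [[ 0.018  0.817  0.577]
 [ 1.    -0.001 -0.029]
 [-0.023  0.577 -0.816]]
pitch below horiz deg 54.7 j [ 0.256  0.449 -0.75   2.324  1.753  0.608 -2.099] F [-0.04 -0.15 -0.28] w 0.0918 0.0
```

View pics/d.png

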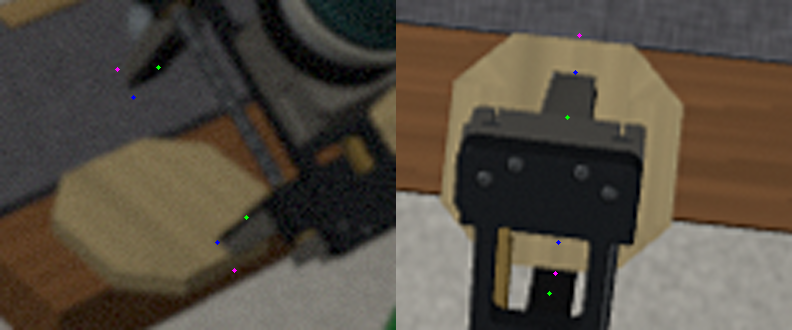

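The side crop (left half) shows the lower finger at the near edge (220,240). The top crop (right half) shows it ending where the plaque edge begins (550,265), so it could be just under the edge. I lift along the arc and let the mask fit show whether the near side rises.

```bash
python3 -m pendant '{"twist":[[0,0,0],[0,0,0],[0,0,0],[0,0,0],[0,0,0]],"dp":[[0,0.0083,-0.0048],[0,0.0083,-0.0048],[0,0.0083,-0.0048],[0,0.0083,-0.0048],[0,0,0]],"jaw":[0,0,0,0,0]}' >/dev/null
python3 - <<'E'
from h import *
st(); fit(names=('side',),xs=(-.008,-.004,0,.004),yc=(.099,.102,.105)); fit(names=('side',),xs=(0,),tilts=(0,20,35))
s=snapshot('side'); cv2.imwrite('pics/e.png',cv2.resize(s['img'][140:270,220:380],None,fx=4,fy=4,interpolation=cv2.INTER_CUBIC))
E
```

```text
t 5.7333 TCP stand mm [-41.5  98.8 123.7]
tool axes in stand (cols x,y,z)
 [[ 0.019  0.815  0.579]
 [ 1.    -0.002 -0.029]
 [-0.022  0.579 -0.815]]
pitch below horiz deg 54.6 j [ 0.283  0.375 -0.755  2.273  1.576  0.555 -1.908] F [ 0.43 -0.33 -0.62] w 0.0923 0.0
(0.893, [0.893], 0.004, 0.102, -5)
(0.889, [0.889], 0.004, 0.105, -3)
(0.887, [0.887], 0.004, 0.105, -5)
(0.885, [0.885], 0.004, 0.105, -1)
(0.863, [0.863], 0, 0.102, 0)
(0.39, [0.39], 0, 0.102, 20)
(0.149, [0.149], 0, 0.102, 35)
```

Run:
```python
from h import *
from scipy.optimize import differential_evolution
D=[]
for n in('side','top'):
    s=snapshot(n); hsv=cv2.cvtColor(s['img'],cv2.COLOR_BGR2HSV); m=cv2.inRange(hsv,(14,50,75),(30,125,255))
    roi=np.zeros_like(m); 
    if n=='side': roi[150:275,225:322]=255
    else: roi[170:290,225:335]=255
    blk=cv2.inRange(hsv,(0,0,0),(180,255,55))&roi   # dark gripper: unknown
    m=cv2.morphologyEx(m&roi,cv2.MORPH_OPEN,np.ones((3,3))); D.append((s,m,cv2.dilate(blk,np.ones((3,3))) if n=='top' else blk*0))
def cost(v):
    x,y,z,t,w=v; R=Rn.from_euler('zy',[w,t]).as_matrix(); c=0
    P=np.c_[OC,np.full(8,.006)]@R.T+[x,y,z]
    for s,m,b in D:
        h=np.zeros_like(m); cv2.fillConvexPoly(h,(proj(s,P@B.T+O)*16).round().astype(int),255,shift=4)
        k=b==0; c+=1-((h&m>0)&k).sum()/max(1,(((h|m)>0)&k).sum())
    return c
r=differential_evolution(cost,[(-.09,.0),(.085,.12),(.04,.09),(-.4,.4),(-.1,.1)],seed=0,maxiter=60,popsize=12)
print(r.fun,(r.x*[1e3,1e3,1e3,57.3,57.3]).round(1))
x,y,z,t,w=r.x; R=Rn.from_euler('zy',[w,t]).as_matrix()
print("near low edge",(np.array([-.055,0,-.006])@R.T+[x,y,z]).round(4),"far low edge",(np.array([.055,0,-.006])@R.T+[x,y,z]).round(4))
for i,(s,m,b) in enumerate(D): print(m.sum()//255, cost(r.x))
```

```text
0.4152505587340126 [-52.6 101.9  50.7  -5.3  -0.3]
near low edge [-0.1068  0.1021  0.0397] far low edge [0.0028 0.1016 0.0498]
2266 0.4152505587340126
1336 0.4152505587340126
```

View pics/e.png

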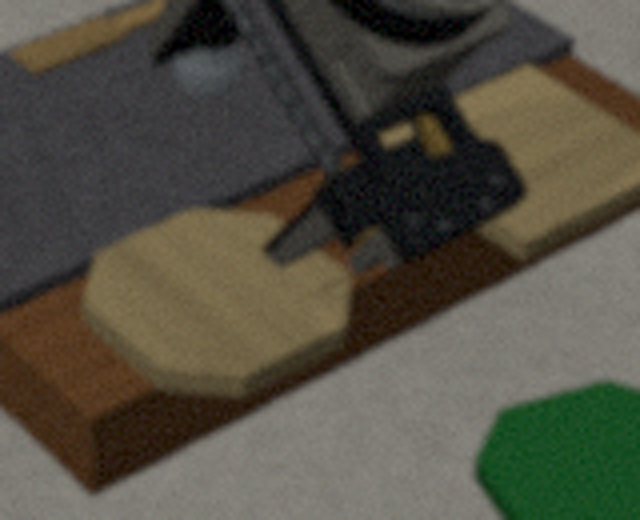

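The plaque lies flat against the step, spanning crop (85–350, 210–395), and the lower fingertip (268,255) is above it. I check where that tip really is against the kinematics.

Run:
```python
from h import *
p,T=st(); s=snapshot('side')
for lab,dy,dz in(('in',-.046,0),('in+10x',-.046,0),('mid',-.055,0),('out',-.064,0),('in-10',-.046,-.01),('in-19',-.046,-.019)):
  for dx in(-.01,0,.01):
    q=p+dx*T[:,0]+dy*T[:,1]+dz*T[:,2]; print(lab,dx,((proj(s,B@q+O)[0]-[220,140])*4).round(0))
# same for flat plaque's corners and for stand near-left top corner
for q in([-.08,.19,.05],[-.08,.19,0],[0,.19,.06],[-.11,.131,.062],[-.11,.073,.062],[0,.131,.062]): print(q,((proj(s,B@np.array(q)+O)[0]-[220,140])*4).round(0))
```

```text
t 5.9833 TCP stand mm [-43.7  98.4 121.3]
tool axes in stand (cols x,y,z)
 [[ 0.018  0.817  0.576]
 [ 1.    -0.001 -0.029]
 [-0.024  0.576 -0.817]]
pitch below horiz deg 54.8 j [ 0.283  0.377 -0.755  2.276  1.577  0.555 -1.91 ] F [-0.68 -0.15  0.42] w 0.0922 0.0
in -0.01 [282. 248.]
in 0 [264. 257.]
in 0.01 [246. 265.]
in+10x -0.01 [282. 248.]
in+10x 0 [264. 257.]
in+10x 0.01 [246. 265.]
mid -0.01 [292. 266.]
mid 0 [274. 274.]
mid 0.01 [256. 283.]
out -0.01 [302. 283.]
out 0 [284. 292.]
out 0.01 [267. 301.]
in-10 -0.01 [290. 240.]
in-10 0 [272. 249.]
in-10 0.01 [254. 257.]
in-19 -0.01 [298. 233.]
in-19 0 [280. 241.]
in-19 0.01 [262. 250.]
[-0.08, 0.19, 0.05] [ 95. 416.]
[-0.08, 0.19, 0] [ 97. 499.]
[0, 0.19, 0.06] [ -9. 305.]
[-0.11, 0.131, 0.062] [246. 377.]
[-0.11, 0.073, 0.062] [347. 325.]
[0, 0.131, 0.062] [ 97. 253.]
```

```bash
python3 -m pendant '{"twist":[[0,0,0],[0,0,0],[0,0,0],[0,0,0],[0,0,0]],"dp":[[0,-0.0096,-0.0068],[0,-0.0096,-0.0068],[0,-0.0096,-0.0068],[0,-0.0096,-0.0068],[0,0,0]],"jaw":[0,0,0,0,0]}' >/dev/null; python3 -c "from h import *;st()"
python3 -m pendant '{"twist":[[0,0,0],[0,0,0],[0,0,0],[0,0,0],[0,0,0],[0,0,0],[0,0,0]],"dp":[[0,-0.0074,0.0105],[0,-0.0074,0.0105],[0,-0.0074,0.0105],[0,-0.0074,0.0105],[0,-0.0074,0.0105],[0,0,0],[0,0,0]],"jaw":[0,0,0,0,0,0,0]}' >/dev/null; python3 -c "from h import *;st()"
```

```text
t 6.45 TCP stand mm [-93.   99.6 121.8]
tool axes in stand (cols x,y,z)
 [[ 0.015  0.817  0.576]
 [ 1.     0.002 -0.029]
 [-0.025  0.576 -0.817]]
pitch below horiz deg 54.8 j [ 0.269  0.312 -0.795  2.368  1.583  0.561 -1.998] F [ 0.33 -0.97 -0.5 ] w 0.0919 0.0
t 7.0333 TCP stand mm [-90.4  98.   57.5]
tool axes in stand (cols x,y,z)
 [[ 0.017  0.817  0.576]
 [ 1.    -0.001 -0.029]
 [-0.023  0.576 -0.817]]
pitch below horiz deg 54.8 j [ 0.222  0.507 -0.759  2.393  1.886  0.683 -2.275] F [-0.22 -0.35  0.58] w 0.0921 0.0
```

```bash
python3 -m pendant '{"twist":[[0,0,0],[0,0,0],[0,0,0],[0,0,0]],"dp":[[0,0.0065,0.0046],[0,0.0065,0.0046],[0,0.0065,0.0046],[0,0,0]],"jaw":[0,0,0,0]}' |grep -E 'pos|force'; python3 -c "from h import *;st()"
python3 -m pendant '{"twist":[[0,0,0],[0,0,0],[0,0,0]],"dp":[[0,0.0033,0.0023],[0,0.0033,0.0023],[0,0,0]],"jaw":[0,0,0]}' |grep -E 'pos|force'
python3 -c "from h import *;st(); fit(names=('side',),xs=(-.004,0,.004),yc=(.099,.102))"
```

```text
tool_pos: [0.5519, 0.0811, 0.0593]
contact_force: [0.4, -1.0, -0.9]
finger_force: 0.0
t 7.3667 TCP stand mm [-63.3  97.2  59.3]
tool axes in stand (cols x,y,z)
 [[ 0.02   0.815  0.58 ]
 [ 1.    -0.003 -0.03 ]
 [-0.023  0.58  -0.814]]
pitch below horiz deg 54.5 j [ 0.232  0.522 -0.735  2.344  1.88   0.662 -2.225] F [ 0.48 -0.9  -0.91] w 0.0919 0.0
tool_pos: [0.5569, 0.0805, 0.0578]
contact_force: [-1.0, -0.1, 0.1]
finger_force: 0.3
t 7.6167 TCP stand mm [-58.2  97.3  57.8]
tool axes in stand (cols x,y,z)
 [[ 0.018  0.817  0.576]
 [ 1.    -0.001 -0.029]
 [-0.023  0.576 -0.817]]
pitch below horiz deg 54.8 j [ 0.234  0.528 -0.728  2.332  1.876  0.654 -2.208] F [-0.95 -0.23  0.12] w 0.0923 0.30030694557353854
(0.888, [0.888], 0.004, 0.102, -5)
(0.876, [0.876], 0.004, 0.102, -3)
(0.872, [0.872], 0.004, 0.102, -1)
(0.855, [0.855], 0.004, 0.099, -5)
```

```bash
python3 -m pendant '{"twist":[[0,0,0],[0,0,0],[0,0,0],[0,0,0],[0,0,0]],"dp":[[0,0.0035,-0.0037],[0,0.0035,-0.0037],[0,0.0035,-0.0037],[0,0.0035,-0.0037],[0,0,0]],"jaw":[0,0,0,0,0]}' |grep -E 'pos|force'
python3 -c "from h import *;st(); fit(names=('side',),xs=(-.004,0,.004),yc=(.099,.102))"
```

```text
tool_pos: [0.5575, 0.081, 0.0778]
contact_force: [-8.9, -0.0, -0.9]
finger_force: 3.2
t 8.0833 TCP stand mm [-57.7  97.8  77.8]
tool axes in stand (cols x,y,z)
 [[ 0.017  0.819  0.574]
 [ 1.    -0.    -0.029]
 [-0.023  0.574 -0.818]]
pitch below horiz deg 54.9 j [ 0.242  0.471 -0.734  2.324  1.787  0.614 -2.128] F [-8.81 -1.16 -0.9 ] w 0.0918 3.2393554598093033
(0.882, [0.882], 0.004, 0.102, 5)
(0.879, [0.879], 0.004, 0.102, 3)
(0.866, [0.866], 0.004, 0.102, 7)
(0.857, [0.857], 0, 0.102, 9)
```

```bash
python3 -m pendant '{"twist":[[0,0,0],[0,0,0],[0,0,0],[0,0,0],[0,0,0],[0,0,0]],"dp":[[0,0.0035,-0.0034],[0,0.0035,-0.0034],[0,0.0035,-0.0034],[0,0.0035,-0.0034],[0,0.0035,-0.0034],[0,0,0]],"jaw":[0,0,0,0,0,0]}' |grep -E 'pos|force'
python3 -c "from h import *;st(); fit(names=('side',),xs=(-.004,0,.004),yc=(.099,.102))"
```

```text
tool_pos: [0.5658, 0.0806, 0.104]
contact_force: [-0.5, -0.2, 0.8]
finger_force: 0.6
t 8.6333 TCP stand mm [-49.3  98.5 104. ]
tool axes in stand (cols x,y,z)
 [[ 0.018  0.815  0.58 ]
 [ 1.    -0.001 -0.029]
 [-0.023  0.58  -0.814]]
pitch below horiz deg 54.5 j [ 0.257  0.411 -0.738  2.3    1.678  0.576 -2.019] F [-0.51 -0.31  0.79] w 0.0917 0.5665308516472578
(0.849, [0.849], 0, 0.102, 19)
(0.84, [0.84], 0, 0.099, 19)
(0.832, [0.832], 0, 0.102, 21)
(0.831, [0.831], -0.004, 0.102, 21)
```

```bash
python3 -m pendant '{"twist":[[0,0,0],[0,0,0],[0,0,0],[0,0,0],[0,0,0],[0,0,0],[0,0,0]],"dp":[[0,0.0054,-0.0026],[0,0.0054,-0.0026],[0,0.0054,-0.0022],[0,0.0054,-0.0022],[0,0.0054,-0.002],[0,0.0054,-0.002],[0,0,0]],"jaw":[0,0,0,0,0,0,0]}' |grep -E 'pos|force'
python3 -c "from h import *;st(); fit(names=('side',),xs=(-.004,0,.004),yc=(.099,.102))"
```

```text
tool_pos: [0.5844, 0.0784, 0.1333]
contact_force: [0.2, 0.7, -0.2]
finger_force: 0.2
t 9.2667 TCP stand mm [-30.6  98.7 133.3]
tool axes in stand (cols x,y,z)
 [[ 0.019  0.815  0.579]
 [ 1.    -0.002 -0.029]
 [-0.023  0.579 -0.815]]
pitch below horiz deg 54.6 j [ 0.285  0.364 -0.743  2.246  1.52   0.541 -1.839] F [ 0.16  0.71 -0.24] w 0.0923 0.16357692460587714
(0.579, [0.579], 0, 0.102, 35)
(0.562, [0.562], 0, 0.099, 35)
(0.556, [0.556], 0.004, 0.099, 33)
(0.547, [0.547], 0.004, 0.099, 35)
```

```bash
python3 -m pendant '{"twist":[[0,0,0],[0,0,0],[0,0,0],[0,0,0],[0,0,0],[0,0,0]],"dp":[[0,0.0054,-0.001],[0,0.0054,-0.001],[0,0.0054,-0.0007],[0,0.0054,-0.0004],[0,0.0054,-0.0004],[0,0,0]],"jaw":[0,0,0,0,0,0]}' |grep -E 'pos|force'
python3 -m pendant '{"twist":[[0,0,0],[0,0,0]],"dp":[[0,-0.004,0],[0,-0.004,0]],"jaw":[0.1,0.2]}' 15
python3 -c "from h import *;st(); fit(names=('side',),xs=(-.004,0,.004),yc=(.099,.102),tilts=range(35,85,2))"
```

```text
tool_pos: [0.6039, 0.076, 0.1511]
contact_force: [-0.1, 0.5, -0.1]
finger_force: 0.1
t: 9.98
tool_pos: [0.5959, 0.0769, 0.1454]
orientation: [0.718, 0.626, 0.19, 0.236]
contact_force: [-0.2, 0.3, -0.3]
grip_width: 0.0804
finger_force: 0.1
t 9.9833 TCP stand mm [-19.   98.6 145.4]
tool axes in stand (cols x,y,z)
 [[ 0.018  0.817  0.577]
 [ 1.    -0.001 -0.029]
 [-0.023  0.577 -0.816]]
pitch below horiz deg 54.7 j [ 0.302  0.354 -0.749  2.214  1.445  0.535 -1.747] F [-0.24  0.32 -0.3 ] w 0.0804 0.08792126556272706
(0.396, [0.396], 0, 0.102, 55)
(0.391, [0.391], 0, 0.099, 55)
(0.39, [0.39], 0.004, 0.102, 55)
(0.389, [0.389], -0.004, 0.102, 57)
```

```bash
python3 -m pendant '{"twist":[[0,0,0],[0,0,0],[0,0,0],[0,0,0],[0,0,0],[0,0,0],[0,0,0],[0,0,0],[0,0,0],[0,0,0],[0,0,0],[0,0,0]],"dp":[[0,-0.0037,0],[0,-0.0037,0],[0,-0.0037,0],[0,-0.0037,0],[0,-0.0037,0],[0,-0.0037,0],[0,-0.0037,0],[0,-0.0037,0],[0,-0.002,0],[0,0,0],[0,0,0],[0,0,0]],"jaw":[0.28,0.36,0.44,0.52,0.6,0.68,0.76,0.84,0.9,1,1,1]}' 20
python3 -c "from h import *;st(); fit(names=('side',),xs=(-.004,0,.004),yc=(.099,.102),tilts=range(35,85,2))"
```

```text
t: 11.03
tool_pos: [0.5708, 0.0802, 0.1275]
orientation: [0.718, 0.626, 0.19, 0.236]
contact_force: [-0.2, -0.5, -1.1]
grip_width: 0.0113
finger_force: 20.0
t 11.0333 TCP stand mm [-44.4  98.7 127.5]
tool axes in stand (cols x,y,z)
 [[ 0.018  0.817  0.577]
 [ 1.    -0.001 -0.029]
 [-0.023  0.577 -0.816]]
pitch below horiz deg 54.7 j [ 0.276  0.358 -0.746  2.275  1.546  0.544 -1.885] F [-0.16 -0.52 -1.11] w 0.0113 20.04117289558053
(0.371, [0.371], 0.004, 0.102, 55)
(0.361, [0.361], 0.004, 0.099, 55)
(0.353, [0.353], 0, 0.102, 57)
(0.348, [0.348], 0, 0.099, 57)
```

Gripped at 11.3 mm opening with 20 N. Now I lift, go forward over the pad, and roll the plaque half a turn about the tool axis.

```bash
python3 -m pendant '{"twist":[[0,0,0],[0,0,0],[0,0,0],[0,0,0],[0,0,0],[0,0,0],[0,0,0],[0,0,0],[0,0,0],[0,0,0],[0,0,0],[0,0,0]],"dp":[[0,0,0],[0,0.0058,-0.0082],[0,0.0115,-0.0163],[0,0.0115,-0.0163],[0,0.0115,-0.0163],[0,0.0115,-0.0163],[0,0.0123,0.0087],[0,0.0123,0.0087],[0,0.0123,0.0087],[0,0.0123,0.0087],[0,0,0],[0,0,0]],"jaw":[1,1,1,1,1,1,1,1,1,1,1,1]}' 30
python3 -c "from h import *;st()"
python3 -m pendant '{"twist":[[0,0,0.12],[0,0,0.12],[0,0,0.12],[0,0,0.12],[0,0,0.12],[0,0,0.12]],"dp":[[0,0,0],[0,0,0],[0,0,0],[0,0,0],[0,0,0],[0,0,0]],"jaw":[1,1,1,1,1,1]}'
python3 -c "from h import *;st()"
```

```text
t: 12.08
tool_pos: [0.6306, 0.0735, 0.217]
orientation: [0.719, 0.626, 0.19, 0.236]
contact_force: [0.4, 1.1, -1.3]
grip_width: 0.0111
finger_force: 29.9
t 12.0833 TCP stand mm [ 15.8  99.5 217. ]
tool axes in stand (cols x,y,z)
 [[ 0.019  0.817  0.576]
 [ 1.    -0.002 -0.029]
 [-0.023  0.577 -0.817]]
pitch below horiz deg 54.8 j [ 0.4    0.285 -0.817  2.083  1.1    0.561 -1.356] F [ 0.25  1.1  -1.29] w 0.0111 29.909140658564866
t: 12.58
tool_pos: [0.6295, 0.074, 0.2172]
orientation: [0.894, 0.331, 0.261, 0.154]
contact_force: [-0.6, 0.2, -1.6]
grip_width: 0.0117
finger_force: 29.9
t 12.5833 TCP stand mm [ 14.7  99.9 217.2]
tool axes in stand (cols x,y,z)
 [[ 0.555  0.6    0.577]
 [ 0.748 -0.664 -0.029]
 [ 0.365  0.447 -0.816]]
pitch below horiz deg 54.7 j [ 0.322  0.26  -0.725  2.089  1.06   0.532 -2.057] F [-0.59  0.08 -1.56] w 0.0117 29.878646205179393
```

```bash
python3 -m pendant '{"twist":[[0,0,-0.12],[0,0,-0.12],[0,0,-0.12],[0,0,-0.12],[0,0,-0.12],[0,0,-0.12],[0,0,-0.12],[0,0,-0.12],[0,0,-0.12],[0,0,-0.12],[0,0,-0.12],[0,0,-0.12]],"dp":[[0,0,0],[0,0,0],[0,0,0],[0,0,0],[0,0,0],[0,0,0],[0,0,0],[0,0,0],[0,0,0],[0,0,0],[0,0,0],[0,0,0]],"jaw":[1,1,1,1,1,1,1,1,1,1,1,1]}' >/dev/null
python3 -m pendant '{"twist":[[0,0,-0.12],[0,0,-0.12],[0,0,-0.12],[0,0,-0.12],[0,0,-0.12],[0,0,-0.12],[0,0,-0.12],[0,0,-0.12],[0,0,-0.12],[0,0,-0.12],[0,0,-0.12],[0,0,-0.12]],"dp":[[0,0,0],[0,0,0],[0,0,0],[0,0,0],[0,0,0],[0,0,0],[0,0,0],[0,0,0],[0,0,0],[0,0,0],[0,0,0],[0,0,0]],"jaw":[1,1,1,1,1,1,1,1,1,1,1,1]}' >/dev/null
python3 -c "from h import *;st()"
python3 -m pendant '{"twist":[[0,0,-0.12],[0,0,-0.12],[0,0,-0.12],[0,0,-0.12],[0,0,-0.12],[0,0,-0.12],[0,0,-0.12],[0,0,-0.12],[0,0,0]],"dp":[[0,0,0],[0,0,0],[0,0,0],[0,0,0],[0,0,0],[0,0,0],[0,0,0],[0,0,0],[0,0,0]],"jaw":[1,1,1,1,1,1,1,1,1]}' >/dev/null
python3 -c "from h import *;st()"
```

```text
t 14.5833 TCP stand mm [ 14.8  99.9 217.2]
tool axes in stand (cols x,y,z)
 [[-0.686 -0.444  0.577]
 [-0.56   0.828 -0.03 ]
 [-0.464 -0.344 -0.816]]
pitch below horiz deg 54.7 j [ 0.606  0.383 -1.087  2.076  1.23   0.676  0.735] F [-0.36  0.43  0.37] w 0.0111 29.760626298375428
t 15.3333 TCP stand mm [ 14.9  99.9 217.1]
tool axes in stand (cols x,y,z)
 [[-0.032 -0.816  0.577]
 [-0.999  0.019 -0.029]
 [ 0.013 -0.577 -0.817]]
pitch below horiz deg 54.7 j [ 0.673  0.442 -1.19   2.074  1.288  0.741  1.664] F [ 0.38 -0.01 -1.04] w 0.011 29.72829506266862
```

```bash
python3 -m pendant '{"twist":[[0.08,0,0],[0.08,0,0],[0.08,0,0],[0.08,0,0],[0.08,0,0],[0.08,0,0],[0,0,0]],"dp":[[0,-0.004,0.0028],[0,-0.004,0.0028],[0,-0.004,0.0028],[0,-0.003,0.0035],[0,-0.003,0.0035],[0,-0.003,0.0035],[0,0,0]],"jaw":[1,1,1,1,1,1,1]}' >/dev/null
python3 -c "
from h import *;st()
s=snapshot('side');cv2.imwrite('pics/f.png',cv2.resize(s['img'][60:290,130:430],None,fx=2.6,fy=2.6))"
```

```text
t 15.9167 TCP stand mm [ 41.4  98.9 215.5]
tool axes in stand (cols x,y,z)
 [[-0.034 -0.462  0.886]
 [-0.999  0.007 -0.035]
 [ 0.01  -0.887 -0.462]]
pitch below horiz deg 27.5 j [ 0.442  0.539 -0.999  2.326  2.229  1.045  0.766] F [-0.47 -0.01 -1.5 ] w 0.0113 29.687759683001786
```

View pics/f.png

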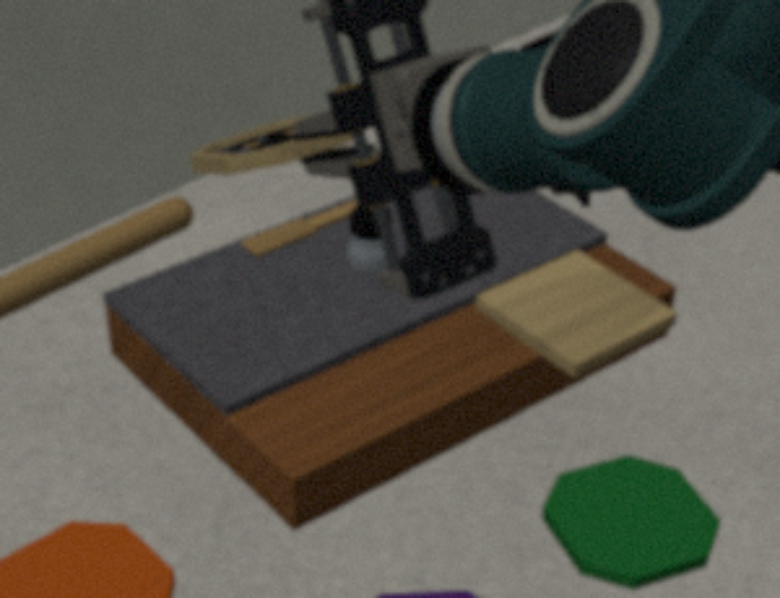

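The held plaque at crop (280,140) shows its rimmed mask face up, tilted about 27° with the far edge low. The jar (365,245) and spatula (300,235) are clear. Now I lower the far edge to the pad.

```bash
python3 -m pendant '{"twist":[[0,0,0],[0,0,0],[0,0,0],[0,0,0],[0,0,0],[0,0,0],[0,0,0],[0,0,0],[0,0,0],[0,0,0]],"dp":[[0,0.0114,0.006],[0,0.0114,0.006],[0,0.0114,0.006],[0,0.0114,0.006],[0,0.0114,0.006],[0,0.0114,0.006],[0,0.0114,0.006],[0,0.0057,0.003],[0,0.0035,0.0018],[0,0,0]],"jaw":[1,1,1,1,1,1,1,1,1,1]}' >/dev/null
python3 -c "from h import *;st()"
```

```text
t 16.8 TCP stand mm [ 45.3  97.4 119. ]
tool axes in stand (cols x,y,z)
 [[-0.037 -0.459  0.888]
 [-0.999  0.008 -0.037]
 [ 0.01  -0.889 -0.459]]
pitch below horiz deg 27.3 j [ 0.334  0.803 -0.869  2.337  2.431  1.265  0.654] F [ 0.5  -0.54 -0.44] w 0.0111 29.702062408905476
```

```bash
python3 -m pendant '{"twist":[[0,0,0],[0,0,0],[0,0,0],[0,0,0],[0,0,0]],"dp":[[0,0.0031,0.0005],[0,0.0031,0.0005],[0,0.0031,0.0005],[0,0.0031,0.0005],[0,0,0]],"jaw":[1,1,1,1,1]}' >/dev/null
python3 -c "from h import *;st()"
```

```text
t 17.2167 TCP stand mm [ 40.7  97.6 106.5]
tool axes in stand (cols x,y,z)
 [[-0.035 -0.459  0.888]
 [-0.999  0.006 -0.036]
 [ 0.011 -0.889 -0.459]]
pitch below horiz deg 27.3 j [ 0.32   0.834 -0.854  2.345  2.453  1.297  0.638] F [ 0.12  0.58 -0.79] w 0.0111 29.700539661571383
```

```bash
python3 -m pendant '{"twist":[[0,0,0],[0,0,0],[0,0,0],[0,0,0],[0,0,0],[0,0,0]],"dp":[[0,0.001,0],[0,0.001,0],[0,0,0],[0,0,0],[0,0,0],[0,0,0]],"jaw":[0.83,0.79,0.75,0.7,0.65,0.65]}' 10 >/dev/null
python3 -c "from h import *;st()"
python3 -m pendant '{"twist":[[-0.08,0,0],[-0.08,0,0],[-0.08,0,0],[-0.08,0,0],[-0.08,0,0],[-0.08,0,0],[0,0,0]],"dp":[[0,0.006,0],[0,0.006,0],[0,0.006,-0.001],[0,0.0055,-0.001],[0,0.0055,-0.001],[0,0,0],[0,0,0]],"jaw":[0.65,0.65,0.65,0.65,0.65,0.65,0.65]}' >/dev/null
python3 -c "from h import *;st()"
```

```text
t 17.7167 TCP stand mm [ 40.2  97.7 105.5]
tool axes in stand (cols x,y,z)
 [[-0.035 -0.457  0.889]
 [-0.999  0.007 -0.036]
 [ 0.011 -0.889 -0.457]]
pitch below horiz deg 27.2 j [ 0.318  0.838 -0.853  2.346  2.455  1.302  0.636] F [ 0.07 -0.88 -0.69] w 0.032 0.21031779968325282
t 18.3 TCP stand mm [24.7 97.8 87.6]
tool axes in stand (cols x,y,z)
 [[-0.039 -0.814  0.58 ]
 [-0.999  0.027 -0.03 ]
 [ 0.009 -0.581 -0.814]]
pitch below horiz deg 54.5 j [ 0.435  0.632 -0.913  2.15   1.73   0.717  1.239] F [ 1.31 -0.31  0.61] w 0.0323 0.0
```

```bash
python3 -m pendant '{"twist":[[0,0,0],[0,0,0],[0,0,0],[0,0,0]],"dp":[[0,0.0017,0.0024],[0,0.0017,0.0024],[0,0.0017,0.0024],[0,0,0]],"jaw":[0.65,0.65,0.65,0.65]}' >/dev/null
python3 - <<'E'
from h import *
st()
for n in('side','top'):
    s=snapshot(n); cv2.imwrite(f'pics/g_{n}.png',s['img'])
    hsv=cv2.cvtColor(s['img'],cv2.COLOR_BGR2HSV); m=cv2.inRange(hsv,(14,50,75),(30,125,255))
    k,l,q,c=cv2.connectedComponentsWithStats(m)
    for i in range(1,k):
        if q[i,4]>60: print(n,q[i])
    a,b=[.062],[.072]
    for x in(.007,.117): print(n,'expect',x,proj(s,np.array([[x,.098+d,.072] for d in(-.055,.055)])@B.T+O).round(0).tolist())
E
```

```text
t 18.6333 TCP stand mm [19.1 98.  73.1]
tool axes in stand (cols x,y,z)
 [[-0.034 -0.818  0.575]
 [-0.999  0.021 -0.029]
 [ 0.012 -0.575 -0.818]]
pitch below horiz deg 54.9 j [ 0.426  0.657 -0.904  2.162  1.769  0.727  1.206] F [-0.58 -0.15  0.59] w 0.032 0.0
side [107 136  97  53 896]
side [222 144  25  14 154]
side [ 312  156   78   48 2021]
side [210 160  49  41 821]
side [255 167  11  15  95]
side [ 73 304  36  35 436]
side [177 410  30  10 105]
side expect 0.007 [[279.0, 180.0], [232.0, 201.0]]
side expect 0.117 [[246.0, 156.0], [200.0, 174.0]]
top [ 192    6  150   21 2574]
top [ 314   82  102   21 1099]
top [ 255  108   76   72 1766]
top [ 58 166  14  49 536]
top [ 364  194   78   79 5202]
top [  33  336   41   52 1231]
top expect 0.007 [[321.0, 181.0], [251.0, 174.0]]
top expect 0.117 [[328.0, 112.0], [259.0, 105.0]]
```

```bash
python3 -m pendant '{"twist":[[0,0,0],[0,0,0],[0,0,0],[0,0,0],[0,0,0]],"dp":[[0,0.004,-0.0028],[0,0.008,-0.0056],[0,0.008,-0.0056],[0,0.008,-0.0056],[0,0,0]],"jaw":[0.65,0.65,0.65,0.65,0.65]}' >/dev/null
python3 -c "from h import *;st()"
python3 -m pendant '{"twist":[[0,0,0],[0,0,0],[0,0,0],[0,0,0],[0,0,0],[0,0,0],[0,0,0],[0,0,0]],"dp":[[0,0,-0.03],[0,0,-0.03],[0,0,-0.03],[0,0,-0.03],[0,-0.01,-0.03],[0,-0.01,-0.03],[0,0,0],[0,0,0]],"jaw":[0.65,0.65,0.65,0.65,0.65,0.65,0.65,0.65]}' >/dev/null
cat > fin.py <<'E'
from h import *
from scipy.optimize import differential_evolution
st(); D=[]
for n in('side','top'):
    s=snapshot(n); cv2.imwrite(f'pics/h_{n}.png',s['img'])
    hsv=cv2.cvtColor(s['img'],cv2.COLOR_BGR2HSV); m=cv2.inRange(hsv,(14,50,75),(30,125,255))
    k,l,q,c=cv2.connectedComponentsWithStats(m)
    print(n,[(i,q[i].tolist()) for i in range(1,k) if q[i,4]>300])
    if n=='top':
        i=min((i for i in range(1,k) if q[i,4]>300),key=lambda i:np.hypot(*(q[i,:2]+q[i,2:4]/2-[292,145])))
        h=cv2.convexHull(cv2.findContours((l==i).astype('u1'),0,2)[0][0])[:,0]; 
        W=(back(s,h,.072)-O)@B*1e3; print('plaque stand x',W[:,0].min(),W[:,0].max(),'y',W[:,1].min(),W[:,1].max(),'hull area mm2',cv2.contourArea(W[:,:2].astype('f4')),'(flat: 10748)')
        mm=cv2.fillConvexPoly(np.zeros_like(m),h,255); px=s['img'][mm>0]; print('dark/grey inside frac',(hsv[mm>0][:,1]<50).mean())
E
python3 fin.py
```

```text
t 19.15 TCP stand mm [-16.   99.7  74.7]
tool axes in stand (cols x,y,z)
 [[-0.033 -0.817  0.576]
 [-0.999  0.02  -0.028]
 [ 0.012 -0.576 -0.817]]
pitch below horiz deg 54.8 j [ 0.425  0.623 -0.931  2.233  1.787  0.744  1.133] F [ 0.32 -0.61 -1.12] w 0.0321 0.0
t 19.8167 TCP stand mm [-97.3 100.6 226.6]
tool axes in stand (cols x,y,z)
 [[-0.041 -0.814  0.579]
 [-0.999  0.025 -0.035]
 [ 0.014 -0.58  -0.815]]
pitch below horiz deg 54.5 j [ 0.815  0.102 -1.289  2.266  1.001  0.54   1.727] F [ 0.34 -0.34 -1.5 ] w 0.0323 0.0
side [(11, [223, 130, 63, 29, 358]), (12, [107, 136, 97, 52, 851]), (22, [210, 159, 64, 42, 1218]), (23, [312, 161, 78, 43, 1853]), (68, [73, 304, 36, 35, 432])]
top [(1, [192, 6, 150, 21, 2544]), (8, [314, 82, 102, 21, 1100]), (9, [255, 108, 76, 75, 2655]), (14, [58, 166, 13, 49, 511]), (25, [364, 194, 78, 79, 5201]), (57, [33, 336, 41, 52, 1229])]
plaque stand x 2.159411161339576 116.2067450585139 y 36.66267151384647 150.03388754038298 hull area mm2 10856.364283639106 (flat: 10748)
dark/grey inside frac 0.36130899376669634
```

The plaque lies flat on the pad with its mask up, but its near edge is only about 3 mm beyond the step. I nudge it further on with closed fingers.

```bash
python3 -m pendant '{"twist":[[0,0,0],[0,0,0],[0,0,0],[0,0,0],[0,0,0],[0,0,0],[0,0,0],[0,0,0]],"dp":[[0,0.0041,0.0247],[0,0.0041,0.0247],[0,0.0041,0.0247],[0,0.0041,0.0247],[0,0.0041,0.0247],[0,0.0041,0.0247],[0,0.0041,0.0247],[0,0,0]],"jaw":[1,1,1,1,1,1,1,1]}' >/dev/null
python3 -c "from h import *;st()"
```

```text
t 20.5833 TCP stand mm [-25.4  98.7  60.1]
tool axes in stand (cols x,y,z)
 [[-0.035 -0.824  0.566]
 [-0.999  0.023 -0.029]
 [ 0.011 -0.566 -0.824]]
pitch below horiz deg 55.5 j [ 0.398  0.635 -0.9    2.25   1.817  0.741  1.087] F [-0.09 -1.39 -0.26] w 0.0006 0.0
```

```bash
python3 -m pendant '{"twist":[[0,0,0],[0,0,0],[0,0,0],[0,0,0],[0,0,0],[0,0,0]],"dp":[[0.004,-0.004,-0.0058],[0,-0.0056,0.0038],[0,-0.0056,0.0038],[0,-0.0056,0.0038],[0,-0.0056,0.0038],[0,0,0]],"jaw":[1,1,1,1,1,1]}' >/dev/null
python3 fin.py | grep -E 'TCP|pitch|plaque'
python3 -m pendant '{"twist":[[0,0,0],[0,0,0],[0,0,0]],"dp":[[0,-0.0033,0.0023],[0,-0.0033,0.0023],[0,0,0]],"jaw":[1,1,1]}' >/dev/null
python3 fin.py | grep -E 'TCP|pitch|plaque'
```

```text
t 21.0833 TCP stand mm [ 6.4 92.5 77.3]
pitch below horiz deg 54.6 j [ 0.422  0.621 -0.892  2.194  1.774  0.709  1.172] F [-0.61 -0.48  0.6 ] w 0.0008 0.0
plaque stand x 15.168075651967401 116.2067450585139 y 36.66267151384647 150.03388754038298 hull area mm2 9787.160671697839 (flat: 10748)
t 21.4333 TCP stand mm [13.  92.6 75.9]
pitch below horiz deg 54.8 j [ 0.421  0.629 -0.886  2.179  1.769  0.705  1.189] F [-0.11  0.41  0.09] w 0.0003 0.0
plaque stand x 15.168075651967401 116.2067450585139 y 36.66267151384647 150.03388754038298 hull area mm2 9787.160671697839 (flat: 10748)
```

```bash
python3 -m pendant '{"twist":[[0,0,0],[0,0,0],[0,0,0],[0,0,0],[0,0,0],[0,0,0],[0,0,0],[0,0,0]],"dp":[[0,0.0064,-0.0044],[0,0.0064,-0.0044],[0,0.0064,-0.0044],[0,0.0064,-0.0044],[0,0.0029,0.0041],[0,0.0029,0.0041],[0,0,0],[0,0,0]],"jaw":[1,1,1,1,1,1,1,1]}' >/dev/null
python3 -c "from h import *;st()"
```

```text
t 22.2 TCP stand mm [-18.8  93.7  64.7]
tool axes in stand (cols x,y,z)
 [[-0.037 -0.818  0.575]
 [-0.999  0.025 -0.03 ]
 [ 0.01  -0.575 -0.818]]
pitch below horiz deg 54.9 j [ 0.411  0.629 -0.9    2.246  1.825  0.735  1.091] F [0.27 0.2  0.31] w 0.0005 0.0
```

```bash
python3 -m pendant '{"twist":[[0,0,0],[0,0,0],[0,0,0],[0,0,0],[0,0,0],[0,0,0]],"dp":[[0,-0.0049,0.0035],[0,-0.0049,0.0035],[0,-0.0049,0.0035],[0,-0.0049,0.0035],[0,0,0],[0,0,0]],"jaw":[1,1,1,1,1,1]}' >/dev/null
python3 fin.py | grep -E 'TCP|pitch|plaque'
```

```text
t 22.7 TCP stand mm [ 5.6 92.8 65.2]
pitch below horiz deg 54.8 j [ 0.413  0.647 -0.881  2.198  1.811  0.72   1.143] F [-0.5   0.16  0.35] w 0.0005 0.0
plaque stand x 15.007963031800156 116.2067450585139 y 36.66267151384647 150.03388754038298 hull area mm2 9799.366066284336 (flat: 10748)
```

```bash
python3 -m pendant '{"twist":[[0,0,0],[0,0,0],[0,0,0],[0,0,0],[0,0,0]],"dp":[[0,-0.0027,0.0019],[0,-0.0027,0.0019],[0,-0.0027,0.0019],[0,0,0],[0,0,0]],"jaw":[1,1,1,1,1]}' >/dev/null
python3 fin.py | grep -E 'TCP|pitch|plaque'
```

```text
t 23.2167 TCP stand mm [15.3 92.6 65.2]
pitch below horiz deg 54.8 j [ 0.412  0.655 -0.874  2.178  1.804  0.714  1.164] F [0.39 0.85 0.37] w 0.0004 0.0
plaque stand x 13.445898644271919 116.2067450585139 y 36.66267151384647 150.03388754038298 hull area mm2 9920.581884323406 (flat: 10748)
```

```bash
cp pics/h_side.png pics/before_side.png; cp pics/h_top.png pics/before_top.png
python3 -m pendant '{"twist":[[0,0,0],[0,0,0],[0,0,0],[0,0,0],[0,0,0]],"dp":[[0,0.0072,-0.005],[0,0.0072,-0.005],[0,0.0072,-0.005],[0,0.0072,-0.005],[0,0,0]],"jaw":[1,1,1,1,1]}' >/dev/null
python3 -c "from h import *;st()"
python3 -m pendant '{"twist":[[0,0,0],[0,0,0],[0,0,0],[0,0,0],[0,0,0],[0,0,0],[0,0,0],[0,0,0]],"dp":[[0,0,-0.03],[0,0,-0.03],[0,0,-0.03],[0,0,-0.03],[0,-0.01,-0.03],[0,-0.01,-0.03],[0,0,0],[0,0,0]],"jaw":[1,1,1,1,1,1,1,1]}' >/dev/null
python3 fin.py
python3 - <<'E'
import cv2,numpy as np
for n,(y0,y1,x0,x1) in(('side',(150,215,195,235)),('top',(100,185,245,270))):
    a=cv2.imread(f'pics/before_{n}.png')[y0:y1,x0:x1]; b=cv2.imread(f'pics/h_{n}.png')[y0:y1,x0:x1]
    print(n,(cv2.GaussianBlur(cv2.absdiff(a,b),(5,5),0).max(2)>25).sum())
from h import *
s=snapshot('top'); im=cv2.GaussianBlur(s['img'],(3,3),0)
hsv=cv2.cvtColor(im,cv2.COLOR_BGR2HSV)
# profile along stand x through pad->block outside plaque (y=.17) and through near side of plaque
for y in(.17,.115,.08):
    xs=np.arange(-.02,.03,.002); u=proj(s,np.array([[x,y,.06] for x in xs])@B.T+O).round().astype(int)
    print(y,[(int(x*1000),int(hsv[v[1],v[0],1]),int(hsv[v[1],v[0],2])) for x,v in zip(xs,u)])
E
```

```text
t 23.7333 TCP stand mm [-22.4  94.3  64.6]
tool axes in stand (cols x,y,z)
 [[-0.035 -0.818  0.574]
 [-0.999  0.022 -0.029]
 [ 0.011 -0.575 -0.818]]
pitch below horiz deg 54.9 j [ 0.41   0.626 -0.902  2.253  1.827  0.736  1.086] F [-0.5  -0.42  0.76] w 0.0002 0.0
t 24.4 TCP stand mm [-103.3   95.6  214.7]
tool axes in stand (cols x,y,z)
 [[-0.042 -0.816  0.577]
 [-0.999  0.026 -0.035]
 [ 0.013 -0.578 -0.816]]
pitch below horiz deg 54.7 j [ 0.745  0.097 -1.215  2.294  1.035  0.517  1.682] F [ 1.2  -1.28 -0.3 ] w 0.0003 0.0
side [(8, [223, 130, 64, 29, 357]), (9, [107, 136, 97, 53, 867]), (15, [210, 159, 64, 42, 1212]), (17, [312, 161, 78, 43, 1675]), (68, [73, 304, 36, 36, 427])]
top [(1, [192, 6, 150, 21, 2540]), (7, [314, 82, 102, 21, 1097]), (8, [255, 108, 76, 75, 2653]), (13, [58, 166, 13, 49, 512]), (26, [364, 194, 78, 79, 5201]), (57, [33, 336, 41, 52, 1225])]
plaque stand x 2.159411161339576 116.2067450585139 y 36.66267151384647 150.03388754038298 hull area mm2 10856.364283639106 (flat: 10748)
dark/grey inside frac 0.3624220837043633
side 0
top 252
0.17 [(-20, 146, 112), (-18, 
[... 418 characters left out ...]
5), (-12, 147, 106), (-10, 146, 108), (-8, 146, 108), (-6, 147, 104), (-4, 146, 103), (-2, 150, 102), (0, 125, 88), (1, 18, 83), (3, 15, 84), (5, 23, 78), (7, 77, 99), (9, 88, 148), (11, 88, 151), (13, 87, 152), (15, 88, 150), (17, 87, 146), (19, 87, 146), (21, 88, 148), (23, 84, 137), (25, 56, 109), (27, 26, 80)]
0.08 [(-20, 146, 112), (-18, 145, 109), (-16, 143, 107), (-14, 143, 105), (-12, 148, 107), (-10, 146, 108), (-8, 146, 108), (-6, 146, 105), (-4, 149, 103), (-2, 149, 99), (0, 116, 81), (1, 20, 64), (3, 71, 94), (5, 88, 122), (7, 87, 141), (9, 86, 146), (11, 88, 148), (13, 89, 141), (15, 87, 138), (17, 87, 138), (19, 89, 140), (21, 71, 115), (23, 18, 83), (25, 26, 79), (27, 22, 81)]
```

The plaque lies flat within measurement error. It sits wholly on the pad, and its outline is the same before and after the nudge. The square, jar and spatula were not touched and the arm is clear, so I hand in.

```bash
python3 -c "from plant import manip; print(manip.sign_off())"
```

```text
the job is handed in; nothing more can be done
None
```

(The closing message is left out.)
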